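# Torque the burr nut of a spice mill to the click

## Robot

A 6-joint arm with a two-finger parallel gripper is mounted at the origin on a cart in front of the work surface, level with it; the furniture and walls round the work are solid. World frame = base frame: x ahead of the robot, y to its left, z up, the work surface at z = 0. Lengths are in mm, angles in rad, forces in N, time in s.
With the tool pointing down it reaches from about 325 to 900 mm from the base axis. Payload 6.1 kg.
Tool frame: the origin (TCP) lies between the finger pads; the fingertips stand arm.tip_reach ahead of it and the grasp point (between the pads) lies 11 mm behind it (arm.tip_reach is the distance from the TCP to the fingertips, in mm); z points along the fingers, y is the line along which they close (so a half turn about z gives the same grasp; the last joint's range is limited). The gripper opens to 87 mm and grips with 3 to 60 N. Pads are 19 mm wide; open, the fingers measure 117 mm over their backs; the gripper's body (75 mm by 190 mm) begins 51 mm behind the grasp point.
Start: joints at [-1.265, 0.22, 1.526, -0, 1.395, -0.126], TCP at [261.559, -567.629, 230.538] pointing down, gripper open.
Joint ranges: [-2.98, 2.98], [-0.91, 2.08], [0.09, 2.57], [-1.24, 4.39], [0.2, 2.65], [-2.68, 2.68]. Speed limits (rad/s): [2.57, 2.57, 3.01, 3.14, 3.14, 3.14].

## Interface

Orientations are given as a 3x3 rotation matrix whose columns are the frame's x, y, z axes.
In Python, from bench import sensors, imaging, arm gives the robot as it stands.
- The arm moves only by the tool arm_command, never from a script. Its argument "deltas" is a list of rows, each a list of 7 numbers: the shift along the world's x, y, z as a fraction of full scale, then the turn, a rotation vector about the world's x, y, z as a fraction of full scale, then the opening, from -1 (shut) to 1 (fully open). A call has 1 to 12 rows; each row shifts and turns the commanded pose from where the row before left it; what a row does not reach is not made up. Full scale, the value 1, is 1000 mm for a shift and 0.1 rad for a turn. A row lasts 1/10 s, in which the tool goes at most 50 mm and 8.59 degrees, less where a joint would pass 70% of its speed; a pose out of reach is approached as far as the arm can. A call with a number of a shift or a turn outside -1 to 1 is refused whole. A call with a gripper value outside its range is refused whole. The fingers move at their own pace and stop on an object; the grip force is fixed at half the most. Time passes only in rows, so rows that do not move let the fingers close. It gives the time, the measured TCP pose, the force, the opening and the grip force at its end, in the units of the state.
- sensors.state(): the state, without advancing time (a new reading comes with each control period).
- imaging.read_camera(name): name is "side" or "top" or "wrist"; returns the picture (420x560x3 uint8, red, green, blue); there is no depth.
- imaging.get_calibration(name): a dict with "mtx" (3x3 intrinsics, pixels), "k1" (the pictures are not rectified: a ray, as slopes to the right and down, at radius r is drawn at 1 + k1 r^2 times it, then the intrinsics apply), "rvec" (rotation vector, rad) and "tvec" (3), from world to camera coordinates, as OpenCV has them; the wrist camera has in their place "mount" (4x4, takes a point from camera to tool coordinates, whose origin is the TCP and whose axes are the flange's). Camera axes: x right, y down, z forward; pixel columns grow to the right and rows downward; lengths in mm; the calibration is good to about 2 mm. A picture is of the moment at which its call begins: read the wrist's pose just before it. get_calibration takes no time and is no camera call.
- arm.close_job(): hands the job in; it is judged then, once.
The state is a dict: "time_s": time; "q": joint angles; "joint_velocities": joint speeds; "effort": joint torques, N m; "tcp_pos": TCP position; "orientation": TCP orientation; "wrist_force": force on the tool from outside, world axes, zero at the start; "wrist_torque": the same for the moment, N m; "grip_width": finger opening in mm; "gripper_force": force on a finger pad.
Only numpy, scipy, OpenCV 4.12 (cv2) and the standard library are available. Lean on these libraries where they do the work, as an engineer would, in place of code of your own. Each camera call takes 0.05 s, during which the arm holds its last target. There are 200 camera calls.

## Task

The spice mill is being put together after cleaning. Fetch the torque wrench from the table, set its socket fully down over the burr nut on top of the mill, and tighten clockwise by the middle of the rubber grip until the wrench breaks over at its hinge; stop there, for the nut must not be forced past the click, nor the ceramic burr pressed hard. Then lift the wrench off and lay it flat on the table, clear of the mill, leaving the other things alone.

Things in the scene. Friction and masses are not known exactly. Their poses are not given: they have to be found in the camera images.
- mill: Spice mill, fixed: foot plate, motor case, round steel top; hopper off, shaft locked. Origin on the table under the nut's axis, z up, chute to -x. Foot plate -140 to 105 mm in x, 150 mm wide; case 92 mm high, to 85 mm in x, 118 mm wide; chute to -92 mm, 110 mm high; steel top of radius 60 mm to 110 mm high, then 53 mm to 122 mm high.
- burr: The lower burr, fixed on top of the mill: white ceramic disc with grooves, radius 47 mm, 122 to 130 mm over the table, and on it the dark hub washer, radius 30 mm, to 138 mm over the table, on which the nut sits. Origin at the centre of its underside, on the nut's axis. Ceramic chips: not to be pressed with over 40 N.
- nut_seat (a point): Centre of the burr nut's underside on the hub washer, on its axis; turns with it. Steel hexagon nut, 36 mm across flats, 26 mm tall: straight flats up to 20 mm, tapered above to 27.5 mm; a 16 mm stud stands 8 mm out of its top. z up; +x points squarely out of one flat, so flats face yaw + k x 60 degrees.
- clamp (a joint): How far the nut has been turned since it came hard down on the washer, rad: 0 until then. The nut starts loose by 0.15 to 0.55 rad (clockwise from above tightens) and drags with 0.6 N m; once down, it yields 1 rad per 3 N m over 0.75 N m, so some 0.08 rad at 1.0 N m, and stays where it is left. It is not marked where it comes down.
- wrench_socket (a point): Centre of the ring's underside, on the socket's axis. Steel torque wrench, 250 mm long, 26 mm tall, 0.31 kg: ring 57 mm outside, hexagon hole right through, 37.6 mm across flats; upright hinge pin 40 mm from the axis; handle from 54 to 250 mm. x along the straight handle, squarely out of a flat; z up. Seated, it rests on the washer at nut_seat; let go, it stays, the handle end sagging to 35 mm.
- wrench_waist (a point): Point on the handle 100 mm from the socket's axis, half-way up (13 mm over the wrench's underside), near its centre of mass: where to take it to carry it. x along the handle away from the socket, z up. The handle is straight, 26 mm wide and 26 mm tall.
- wrench_rubber (a point): Middle of the ribbed black rubber grip (last 90 mm of the handle), 200 mm from the socket's axis, half-way up: where to push or pull sideways. x along the handle. A handle clamped tightly and turned with the hand cannot fold at the hinge: push it from one side or hold it loosely between open fingers.
- wrench_handle (a joint): Break-over hinge, rad: 0 straight, grows as the handle folds clockwise from above. Stays straight up to 0.8 N m at the hinge (5 N at the middle of the rubber, 1.0 N m on the nut; more if pushed nearer the hinge), then gives way under nearly the same force as far as a hard stop at 0.16, from where all force goes into the nut. Springs straight when let go; ease it back.
- hopper: The mill's clear hopper with black collar and upper burr, stood upside down on the table: 132 mm diameter, 132 mm tall, origin at its foot. Leave alone.
- salt: Glass salt shaker with metal top, 44 mm diameter, 90 mm tall, origin at its foot. Leave alone.
- pepper_cup: Small clear portion cup, 65 mm diameter, 33 mm tall, origin at its foot. Leave alone.
- burr_brush: Cleaning brush lying on the table, 190 mm long, origin under its middle. Leave alone.

How it is judged:
By the outcome, as a careful person would: the job done as asked, in the order asked, and still so for the second after the job is handed in, with the robot touching nothing.
It also fails if it takes over 72 s, if anything falls off the work surface, if the arm or the gripper's body presses on something with over 40 N, if the wrist force passes 120 N, or if a joint passes its speed limit or range.

## Working session

There is one attempt and no reset: what is moved stays moved. The work goes in short steps, Python scripts to look and compute and a tool call to move; the robot and the scene stay as the last step left them, time stands still between calls to the robot, and variables do not carry over. Pictures are saved under pics/ and viewed, at most 11 in all, crops included, and the job is handed in when it is done.

Besides the shell and the picture viewer there is one more tool, called after ">>>" by a JSON object that holds its "name" and its "arguments". arm_command: Moves the arm, as the interface text tells. Shift numbers are shares of 1000 mm and turn numbers shares of 0.1 rad, none past 1 either way. Its arguments: {"type":"object","properties":{"deltas":{"type":"array","items":{"type":"array","items":{"type":"number","minimum":-1,"maximum":1}}}},"required":["deltas"]}

```bash
mkdir -p pics; ls
cat > h.py <<'E'
import numpy as np, cv2
from bench import sensors, imaging, arm
def cal(name):
    c=imaging.get_calibration(name)
    K=np.array(c['mtx'],float);k1=c['k1']
    if 'rvec' in c:
        R=cv2.Rodrigues(np.array(c['rvec'],float))[0];t=np.array(c['tvec'],float).ravel()
    else:
        s=sensors.state();M=np.array(c['mount']);Rt=np.array(s['orientation']);p=np.array(s['tcp_pos'])
        Rc=Rt@M[:3,:3];o=Rt@M[:3,3]+p;R=Rc.T;t=-R@o
    return K,k1,R,t
def ray(C,uv):
    K,k1,R,t=C
    d=cv2.undistortPoints(np.array(uv,float).reshape(-1,1,2),K,np.array([k1,0,0,0,0.]))[:,0]
    d=np.c_[d,np.ones(len(d))]@R
    return -R.T@t,d
def onz(C,uv,z):
    o,d=ray(C,uv);return o+d*((z-o[2])/d[:,2])[:,None]
def proj(C,P):
    K,k1,R,t=C
    return cv2.projectPoints(np.array(P,float).reshape(-1,1,3),cv2.Rodrigues(R)[0],t,K,np.array([k1,0,0,0,0.]))[0][:,0]
def snap(name,f):
    C=cal(name);im=imaging.read_camera(name);cv2.imwrite('pics/'+f,im[:,:,::-1]);return C,im
E
python3 - <<'E'
from h import *
for n in('top','side'):
    C,im=snap(n,n+'0.png');print(n,-C[2].T@C[3],C[2][2],C[0][0,0])
print(arm.tip_reach,imaging.get_calibration('wrist')['mount'],sensors.state())
a=cv2.imread('pics/top0.png');b=cv2.imread('pics/side0.png')
E
```

```text
pics
top [ 450.57051517   41.40381268 1333.46373596] [ 0.06019435  0.0183027  -0.99801886] 439.75105548758285
side [ -62.6539517  1011.28666083 1081.11928998] [ 0.39984395 -0.63898847 -0.65712902] 465.7882052221135
8.0 [[ 2.37964825e-04 -9.60521855e-01 -2.78204438e-01  7.75111889e+01]
 [ 9.99999597e-01  4.69428340e-04 -7.65377623e-04  6.21794213e-01]
 [ 8.65758982e-04 -2.78204144e-01  9.60521580e-01 -1.53839825e+02]
 [ 0.00000000e+00  0.00000000e+00  0.00000000e+00  1.00000000e+00]] {'time_s': 0.1, 'q': array([-1.26509319e+00,  2.21147432e-01,  1.52749364e+00,  9.70646431e-07,
        1.39471461e+00, -1.26076175e-01]), 'joint_velocities': array([-0.00024271, -0.00217667, -0.0022422 ,  0.00077475,  0.00133257,
       -0.00228471]), 'effort': array([ 1.12306272e-03, -4.95946062e+01, -3.88519442e+01,  7.01493071e-02,
        5.15381328e-02, -5.48047956e-05]), 'tcp_pos': array([ 261.39872892, -567.1074497 ,  229.5481614 ]), 'orientation': array([[ 9.08222698e-01,  4.18486858e-01, -5.29697806e-04],
       [ 4.18487134e-01, -9.08221168e-01,  1.68157874e-03],
       [ 2.22635844e-04, -1.74891970e-03, -9.99998446e-01]]), 'wrist_force': array([-0.24907131, -0.61075457,  0.42049774]), 'wrist_torque': array([0.00486739, 0.01027621, 0.04260166]), 'gripper_force': 0.0, 'grip_width': 87.09494199195007}
```

View pics/top0.png

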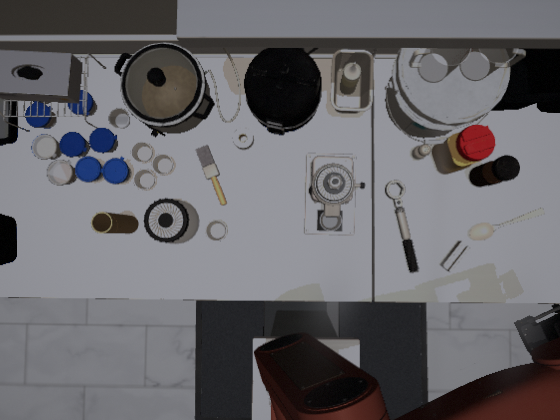

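View pics/side0.png

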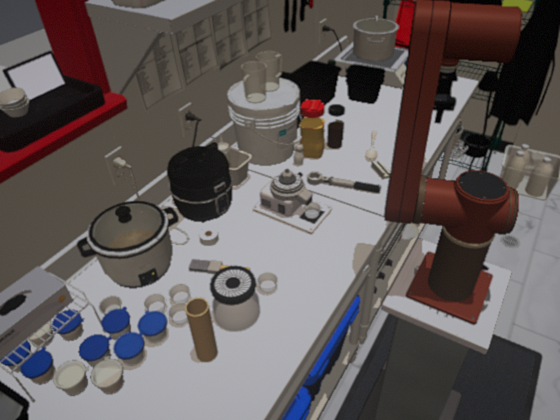

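The top view shows the mill nut near (335,183) with its chute towards the robot. The wrench ring is near (395,188) and its handle ends near (412,270). The side view agrees, and the way to the wrench is clear.

Run:
```python
from h import *
C=cal('top')
print('ring,waist-ish,end',onz(C,[[395,187],[403,225],[412,271]],24).round(1))
print('nut',onz(C,[[335,183]],164).round(1))
print('foot corners',onz(C,[[313,154],[356,153],[355,236],[304,233]],5).round(1))
print('salt,bottle',onz(C,[[422,150],[241,138]],60).round(1))
im=cv2.imread('pics/top0.png')
cv2.imwrite('pics/c.png',cv2.resize(im[140:280,290:450],(800,700))[:600])
```

```text
ring,waist-ish,end [[ 600.8 -261.1   24. ]
 [ 487.7 -284.1   24. ]
 [ 352.4 -309.6   24. ]]
nut [[594.4 -69.2 164. ]]
foot corners [[ 702.4  -17.2    5. ]
 [ 706.2 -147.9    5. ]
 [ 454.  -144.6    5. ]
 [ 461.8    8.8    5. ]]
salt,bottle [[ 705.6 -332.    60. ]
 [ 738.4  196.8   60. ]]
```

View pics/c.png

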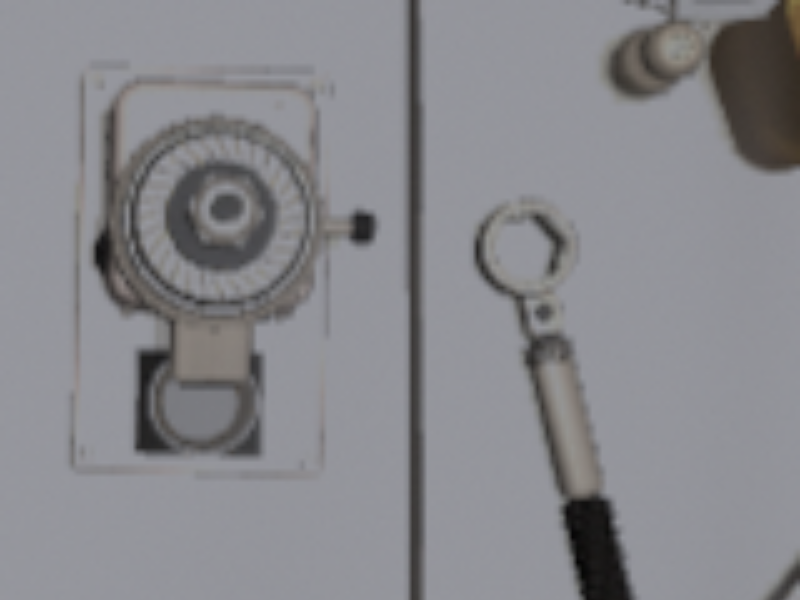

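The crop shows the mill with its hex nut and the wrench lying free, its handle towards the robot. I'll go over the mill for a close look at the nut.

>>> {"name": "arm_command", "arguments": {"deltas": [[0.024,0.041,0.01,0,0,-0.2,1],[0.024,0.041,0.01,0,0,-0.2,1],[0.024,0.041,0.01,0,0,-0.2,1],[0.024,0.041,0.01,0,0,-0.2,1],[0.024,0.041,0.01,0,0,-0.2,1],[0.024,0.041,0.01,0,0,-0.2,1],[0.024,0.041,0.01,0,0,-0.2,1],[0.024,0.041,0.01,0,0,-0.2,1],[0.024,0.041,0.01,0,0,-0.2,1],[0.024,0.041,0.01,0,0,-0.2,1],[0.024,0.041,0.0,0,0,-0.2,1],[0.02,0.041,0.0,0,0,-0.2,1]]}}

```text
time_s: 1.3
tcp_pos: [546.4, -73.7, 330.6]
orientation: [[0.982, 0.19, 0.0], [0.19, -0.982, -0.0], [0.0, 0.0, -1.0]]
wrist_force: [0.8, -0.6, 0.5]
grip_width: 87.1
gripper_force: 0.0
```

>>> {"name": "arm_command", "arguments": {"deltas": [[0,0,0,0,0,0,1],[0,0,0,0,0,0,1],[0,0,0,0,0,0,1]]}}

```text
time_s: 1.6
tcp_pos: [545.1, -76.4, 330.1]
orientation: [[0.982, 0.19, -0.001], [0.19, -0.982, -0.0], [-0.001, 0.0, -1.0]]
wrist_force: [-0.2, -0.2, 0.4]
grip_width: 87.1
gripper_force: 0.0
```

Run:
```python
from h import *
C,im=snap('wrist','w1.png')
s=sensors.state();print(s['tcp_pos'],s['orientation'],s['time_s'])
print(proj(C,[[594,-69,172],[594,-69,138]]))
```

```text
[545.05063128 -76.77286319 330.26145925] [[ 9.81918498e-01  1.89302950e-01 -6.74873774e-04]
 [ 1.89302804e-01 -9.81918720e-01 -2.74271268e-04]
 [-7.14591553e-04  1.41556533e-04 -9.99999735e-01]] 1.65
[[281.42570937 152.56522698]
 [281.27322032 149.87705685]]
```

View pics/w1.png

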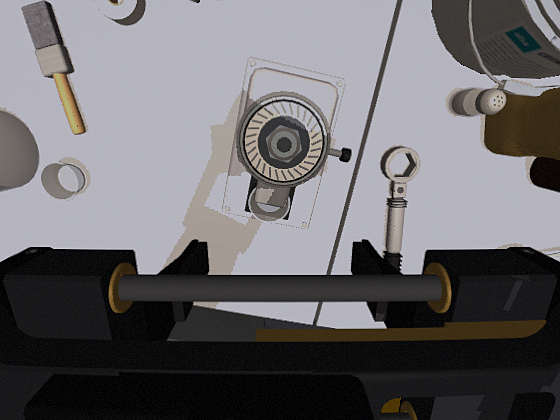

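The wrist view shows the nut at about (284,144) and the ring at (400,165). I'll go lower over the nut to get its position and angle, then move to the wrench.

>>> {"name": "arm_command", "arguments": {"deltas": [[0.003,0,-0.035,0,0,0,1],[0.003,0,-0.035,0,0,0,1],[0.003,0,-0.03,0,0,0,1],[0,0,0,0,0,0,1],[0,0,0,0,0,0,1],[0,0,0,0,0,0,1]]}}

```text
time_s: 2.25
tcp_pos: [555.5, -76.7, 233.0]
orientation: [[0.982, 0.19, 0.003], [0.19, -0.982, -0.001], [0.003, 0.002, -1.0]]
wrist_force: [0.7, -0.3, 0.1]
grip_width: 86.7
gripper_force: 0.0
```

Run:
```python
from h import *
np.set_printoptions(suppress=True,precision=1)
C,im=snap('wrist','w2.png')
s=sensors.state();print(s['tcp_pos'],C[0][0,0])
p=proj(C,[[594,-69,164]])[0];print(p)
u,v=int(p[0])-50,int(p[1])-38; print(u,v)
c=cv2.resize(im[max(v,0):v+75,u:u+100,::-1],None,fx=8,fy=8,interpolation=cv2.INTER_CUBIC)
cv2.imwrite('pics/w2c.png',c)
```

```text
[555.7 -76.5 233.2] 292.60489269777213
[278.9 177. ]
228 138
```

View pics/w2c.png

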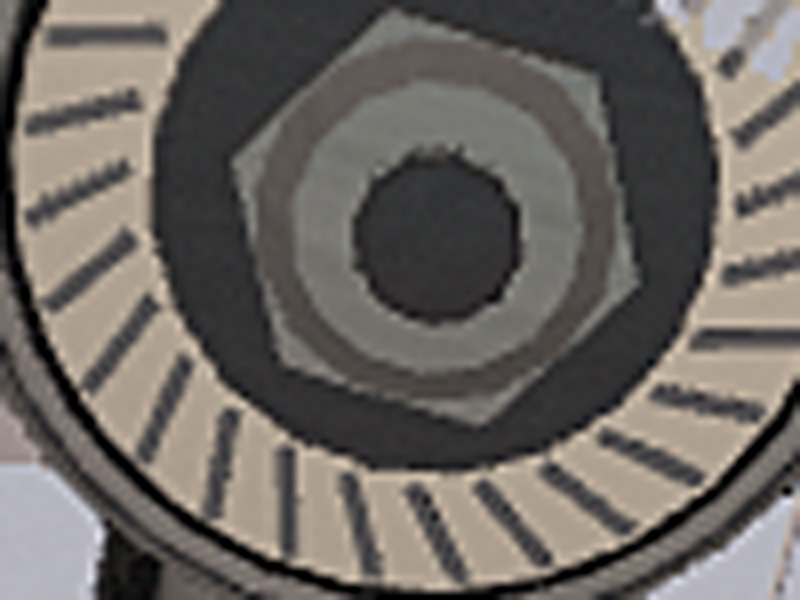

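The crop shows the hexagon sharply: corners at (395,12), (597,73), (636,284), (485,423), (285,365) and (235,160), at 8x.

Run:
```python
from h import *
np.set_printoptions(suppress=True,precision=2)
C=cal('wrist')
c=np.array([(395,12),(597,73),(636,284),(485,423),(285,365),(235,160)])/8.+[228-.44,138-.44]
P=onz(C,c,158);m=P.mean(0);d=P-m;print(P,m,np.hypot(d[:,0],d[:,1]))
a=np.degrees(np.arctan2(d[:,1],d[:,0]));print(a, 'flat yaw mod60', np.degrees(np.angle(np.exp(6j*np.radians(a-30)).mean()))/6%60)
# second estimate: washer circle z=138, circle fit
im=cv2.imread('pics/w2.png');g=cv2.cvtColor(im,cv2.COLOR_BGR2GRAY)
w=onz(C,np.array([(155,200),(717,180),(430,470)])/8.+[227.56,137.56],138)[:,:2]
A=np.c_[2*w,np.ones(3)];x=np.linalg.solve(A,(w**2).sum(1));print('washer',x[:2],np.sqrt(x[2]+x[:2]@x[:2]))
```

```text
[[621.62 -62.03 158.  ]
 [619.7  -82.18 158.  ]
 [600.46 -90.24 158.  ]
 [583.92 -78.4  158.  ]
 [585.92 -57.72 158.  ]
 [604.89 -49.41 158.  ]] [602.75 -70.   158.  ] [20.48 20.87 20.37 20.62 20.83 20.7 ]
[  22.89  -35.72  -96.46 -155.95  143.9    84.06] flat yaw mod60 53.78900876185692
washer [602.85 -69.88] 29.800902297359478
```

The nut is at (602.8, -70.0) and its flats face 173.8° (mod 60). Both the hexagon and washer radii come out right. Next I'll move over the wrench.

>>> {"name": "arm_command", "arguments": {"deltas": [[-0.016,-0.042,-0.006,0,0,0,1],[-0.016,-0.042,-0.006,0,0,0,1],[-0.016,-0.042,-0.006,0,0,0,1],[-0.016,-0.042,-0.006,0,0,0,1],[-0.016,-0.042,-0.006,0,0,0,1],[0,0,0,0,0,0,1],[0,0,0,0,0,0,1],[0,0,0,0,0,0,1]]}}

```text
time_s: 3.1
tcp_pos: [475.4, -285.3, 201.8]
orientation: [[0.982, 0.191, 0.002], [0.191, -0.982, -0.001], [0.001, 0.001, -1.0]]
wrist_force: [-0.1, 0.1, 0.1]
grip_width: 86.7
gripper_force: 0.0
```

Run:
```python
from h import *
np.set_printoptions(suppress=True,precision=2)
C,im=snap('wrist','w3.png')
s=sensors.state();print(s['tcp_pos'],s['orientation'])
p=proj(C,[[600.8,-261.1,26]])[0];print(p)
cv2.imwrite('pics/w3c.png',cv2.resize(im[60:280,150:410,::-1],None,fx=2.7,fy=2.7,interpolation=cv2.INTER_CUBIC))
```

```text
[ 475.47 -284.86  201.6 ] [[ 0.98  0.19  0.  ]
 [ 0.19 -0.98 -0.  ]
 [ 0.    0.   -1.  ]]
[279.56  75.68]
```

View pics/w3c.png

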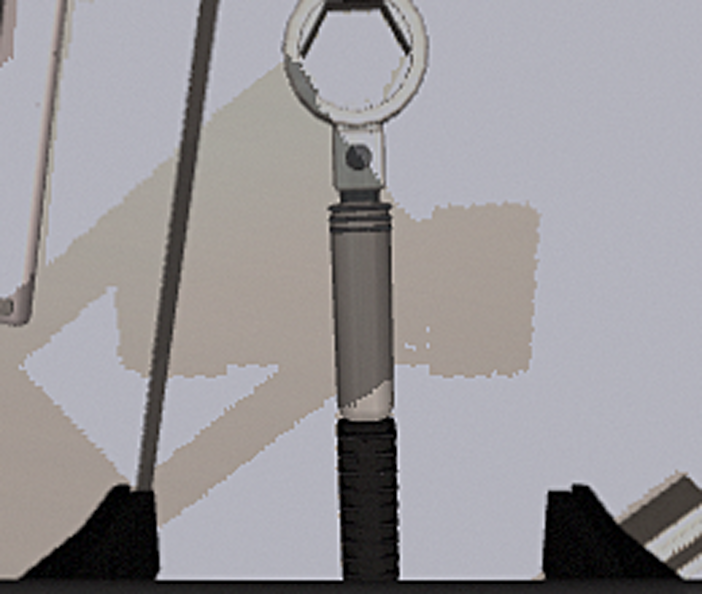

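The close view shows the ring centred near crop (356,50), the pin at (358,157), and the handle's midline from (360,215) to (370,560).

Run:
```python
from h import *
np.set_printoptions(suppress=True,precision=2)
C=cal('wrist')
f=lambda l:np.array(l)/2.7+[149.8,59.8]
e=onz(C,f([(283,48),(429,48),(360,124),(358,157)]),26);print(e)
h=onz(C,f([(330,215),(391,215),(338,400),(393,400),(343,560),(398,560)]),16);print(h)
m=(h[::2]+h[1::2])/2;print(m)
d=m[0]-m[2];print('handle yaw to socket',np.degrees(np.arctan2(d[1],d[0])))
im=cv2.imread('pics/w3.png');g=cv2.cvtColor(im,cv2.COLOR_BGR2GRAY)
```

```text
[[ 594.03 -235.32   26.  ]
 [ 604.9  -290.79   26.  ]
 [ 572.16 -270.06   26.  ]
 [ 559.68 -271.73   26.  ]]
[[ 534.75 -264.8    16.  ]
 [ 539.67 -289.9    16.  ]
 [ 456.21 -283.25   16.  ]
 [ 460.93 -307.36   16.  ]
 [ 379.07 -300.42   16.  ]
 [ 384.09 -326.07   16.  ]]
[[ 537.21 -277.35   16.  ]
 [ 458.57 -295.31   16.  ]
 [ 381.58 -313.25   16.  ]]
handle yaw to socket 12.988007055060478
```

>>> {"name": "arm_command", "arguments": {"deltas": [[0.0066,0,-0.038,0,0,0.18,1],[0.007,0,-0.038,0,0,0.17,1],[0.007,-0.001,-0.038,0,0,0,1],[0.006,0,-0.038,0,0,0,1],[0,0,-0.02,0,0,0,1],[0,0,-0.0185,0,0,0,1],[0,0,0,0,0,0,1],[0,0,0,0,0,0,-1],[0,0,0,0,0,0,-1],[0,0,0,0,0,0,-1],[0,0,0,0,0,0,-1],[0,0,0,0,0,0,-1]]}}

```text
time_s: 4.35
tcp_pos: [501.2, -286.6, 10.2]
orientation: [[0.974, 0.225, 0.0], [0.225, -0.974, -0.0], [0.0, 0.0, -1.0]]
wrist_force: [-0.7, 0.1, -0.3]
grip_width: 54.7
gripper_force: 0.0
```

>>> {"name": "arm_command", "arguments": {"deltas": [[0,0,0,0,0,0,-1],[0,0,0,0,0,0,-1],[0,0,0,0,0,0,-1],[0,0,0,0,0,0,-1]]}}

```text
time_s: 4.75
tcp_pos: [501.1, -286.6, 10.0]
orientation: [[0.974, 0.225, -0.0], [0.225, -0.974, 0.0], [-0.0, -0.0, -1.0]]
wrist_force: [-0.7, 0.8, 1.1]
grip_width: 26.2
gripper_force: 30.0
```

The wrench is gripped at 26 mm. I'll lift it, carry it over the mill and turn it to line up with the nut.

>>> {"name": "arm_command", "arguments": {"deltas": [[0,0,0.02,0,0,0,-1],[0,0,0.035,0,0,0,-1],[0,0,0.04,0,0,0,-1],[0,0,0.04,0,0,0,-1],[0,0,0.035,0,0,0,-1],[0,0,0.025,0,0,0,-1],[0,0.035,0,0,0,-0.67,-1],[0,0.04,0,0,0,-0.67,-1],[0,0.04,0,0,0,-0.67,-1],[0,0.04,0,0,0,-0.67,-1],[0,0.04,0,0,0,-0.67,-1],[0.001,0.032,0,0,0,0,-1]]}}

```text
time_s: 5.95
tcp_pos: [501.2, -57.4, 204.3]
orientation: [[0.994, -0.109, -0.001], [-0.109, -0.994, 0.001], [-0.002, -0.001, -1.0]]
wrist_force: [0.4, 0.7, -2.5]
grip_width: 25.4
gripper_force: 30.0
```

>>> {"name": "arm_command", "arguments": {"deltas": [[0,0,0,0,0,0,-1],[0,0,0,0,0,0,-1],[0,0,0,0,0,0,-1],[0,0,0,0,0,0,-1],[0,0,0,0,0,0,-1]]}}

```text
time_s: 6.45
tcp_pos: [502.1, -60.6, 204.9]
orientation: [[0.994, -0.11, -0.0], [-0.11, -0.994, -0.0], [-0.0, 0.0, -1.0]]
wrist_force: [0.3, 0.1, -2.9]
grip_width: 25.7
gripper_force: 30.0
```

Run:
```python
from h import *
np.set_printoptions(suppress=True,precision=3)
C,im=snap('wrist','w4.png')
s=sensors.state();print(s['tcp_pos'],s['orientation'],s['time_s'],s['wrist_force'])
z=s['tcp_pos'][2]+16
p=proj(C,[[602.8,-70,z],[602.8,-70,158]]);print(p)
u,v=int(p[0,0])-66,max(0,int(p[0,1])-50);print(u,v)
cv2.imwrite('pics/w4c.png',cv2.resize(im[v:v+100,u:u+133,::-1],None,fx=6,fy=6,interpolation=cv2.INTER_CUBIC))
```

```text
[502.107 -60.492 204.917] [[ 0.994 -0.109 -0.   ]
 [-0.109 -0.994 -0.   ]
 [-0.     0.    -1.   ]] 6.5 [ 0.039  0.329 -2.753]
[[275.873  69.183]
 [277.173  87.096]]
209 19
```

View pics/w4c.png

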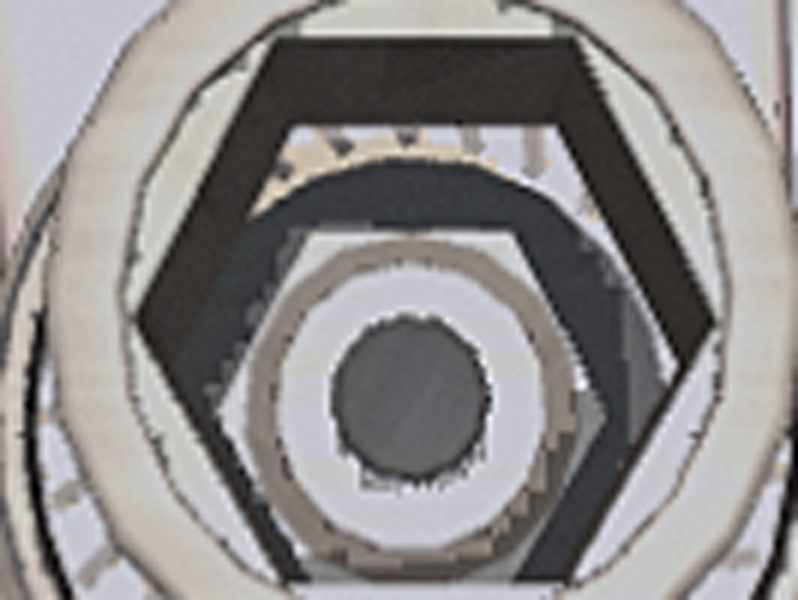

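The view down through the socket shows the nut. The ring's hole has corners at (137,322) and (715,322), and the nut's at (215,410) and (605,412). The two are parallel.

Run:
```python
from h import *
np.set_printoptions(suppress=True,precision=2)
C=cal('wrist');f=lambda l:np.array(l)/6+[208.9,18.9]
z=sensors.state()['tcp_pos'][2]+16
P=onz(C,f([(137,322),(715,322),(275,38),(580,38),(290,582),(570,582)]),z)
print(P, P[:2].mean(0),(P[2:4].mean(0)+P[4:].mean(0))/2,P.mean(0))
L=P[1]-P[0];print('L-R yaw',np.degrees(np.arctan2(L[1],L[0])),np.hypot(L[0],L[1]))
L=P[3]-P[2];print(np.degrees(np.arctan2(L[1],L[0])))
N=onz(C,f([(215,410),(605,412),(305,232),(515,232)]),158);print(N,N[:2].mean(0))
L=N[1]-N[0];print(np.degrees(np.arctan2(L[1],L[0])))
```

```text
[[603.62 -50.59 220.92]
 [599.03 -92.31 220.92]
 [620.96 -62.96 220.92]
 [618.62 -84.21 220.92]
 [584.34 -59.32 220.92]
 [582.04 -80.22 220.92]] [601.32 -71.45 220.92] [601.49 -71.68 220.92] [601.44 -71.6  220.92]
L-R yaw -96.27663626225281 41.972231273673785
-96.28304767372585
[[605.05 -49.16 158.  ]
 [600.28 -90.59 158.  ]
 [621.38 -60.93 158.  ]
 [618.97 -82.74 158.  ]] [602.67 -69.88 158.  ]
-96.56746126924403
```

>>> {"name": "arm_command", "arguments": {"deltas": [[0.0007,0.0017,-0.01,0,0,0,-1],[0,0,-0.015,0,0,0,-1],[0,0,-0.005,0,0,0,-1],[0,0,0,0,0,0,-1],[0,0,0,0,0,0,-1],[0,0,0,0,0,0,-1]]}}

```text
time_s: 7.1
tcp_pos: [503.2, -58.0, 175.5]
orientation: [[0.994, -0.108, 0.001], [-0.108, -0.994, -0.0], [0.001, 0.0, -1.0]]
wrist_force: [0.4, 0.2, -3.1]
grip_width: 25.7
gripper_force: 30.0
```

>>> {"name": "arm_command", "arguments": {"deltas": [[0,0,-0.004,0,0,0,-1],[0,0,-0.003,0,0,0,-1],[0,0,-0.003,0,0,0,-1],[0,0,-0.002,0,0,0,-1],[0,0,0,0,0,0,-1],[0,0,0,0,0,0,-1]]}}

```text
time_s: 7.7
tcp_pos: [502.8, -58.1, 162.9]
orientation: [[0.994, -0.108, -0.0], [-0.108, -0.994, -0.0], [-0.0, 0.0, -1.0]]
wrist_force: [0.7, -1.3, -2.9]
grip_width: 25.6
gripper_force: 30.0
```

>>> {"name": "arm_command", "arguments": {"deltas": [[0,-0.0005,-0.003,0,0,0,-1],[0,0,-0.003,0,0,0,-1],[0,0,-0.003,0,0,0,-1],[0,0,-0.002,0,0,0,-1],[0,0,-0.0015,0,0,0,-1],[0,0,0,0,0,0,-1],[0,0,0,0,0,0,-1],[0,0,0,0,0,0,-1]]}}

```text
time_s: 8.5
tcp_pos: [502.8, -58.4, 150.5]
orientation: [[0.994, -0.108, -0.0], [-0.108, -0.994, 0.0], [-0.0, -0.0, -1.0]]
wrist_force: [-0.2, -0.6, -3.7]
grip_width: 25.7
gripper_force: 30.0
```

>>> {"name": "arm_command", "arguments": {"deltas": [[0,0,-0.001,0,0,0,-1],[0,0,-0.001,0,0,0,-1],[0,0,0,0,0,0,-1],[0,0,0,0,0,0,-1]]}}

```text
time_s: 8.9
tcp_pos: [502.9, -58.4, 148.5]
orientation: [[0.994, -0.108, 0.0], [-0.108, -0.994, 0.0], [0.0, -0.0, -1.0]]
wrist_force: [-0.4, -0.7, -3.3]
grip_width: 26.1
gripper_force: 30.0
```

>>> {"name": "arm_command", "arguments": {"deltas": [[0,0,-0.0006,0,0,0,-1],[0,0,0,0,0,0,-1],[0,0,0,0,0,0,-1]]}}

```text
time_s: 9.2
tcp_pos: [502.9, -58.5, 148.0]
orientation: [[0.994, -0.108, 0.0], [-0.108, -0.994, -0.0], [0.0, 0.0, -1.0]]
wrist_force: [-1.0, -0.2, -2.6]
grip_width: 25.5
gripper_force: 30.0
```

>>> {"name": "arm_command", "arguments": {"deltas": [[0,0,-0.0006,0,0,0,-1],[0,0,0,0,0,0,-1],[0,0,0,0,0,0,-1]]}}

```text
time_s: 9.5
tcp_pos: [502.9, -58.5, 147.7]
orientation: [[0.994, -0.108, 0.0], [-0.108, -0.994, -0.0], [0.0, 0.0, -1.0]]
wrist_force: [-1.9, 0.0, 1.8]
grip_width: 25.8
gripper_force: 30.0
```

>>> {"name": "arm_command", "arguments": {"deltas": [[0,0,-0.0005,0,0,0,-1],[0,0,0,0,0,0,-1],[0,0,0,0,0,0,-1]]}}

```text
time_s: 9.8
tcp_pos: [502.9, -58.4, 147.1]
orientation: [[0.994, -0.108, 0.0], [-0.108, -0.994, -0.0], [0.0, 0.0, -1.0]]
wrist_force: [-4.0, -0.9, 3.3]
grip_width: 25.8
gripper_force: 30.0
```

The wrench is seated: light contact with its underside at about z 138. I'll open the fingers part way, slide out to the rubber and lower a little.

>>> {"name": "arm_command", "arguments": {"deltas": [[0,0,0,0,0,0,0],[0,0,0,0,0,0,0],[0,0,0,0,0,0,0],[0,0,0,0,0,0,0],[-0.02,0.0022,0,0,0,0,0],[-0.026,0.0028,0,0,0,0,0],[-0.026,0.0028,0,0,0,0,0],[-0.026,0.0028,0,0,0,0,0],[0,0,-0.015,0,0,0,0],[0,0,-0.014,0,0,0,0],[0,0,0,0,0,0,0],[0,0,0,0,0,0,0]]}}

```text
time_s: 11.0
tcp_pos: [404.9, -47.8, 118.0]
orientation: [[0.994, -0.108, -0.0], [-0.108, -0.994, 0.0], [-0.0, -0.0, -1.0]]
wrist_force: [0.5, -0.0, -0.6]
grip_width: 43.2
gripper_force: 0.0
```

Run:
```python
from h import *
np.set_printoptions(suppress=True,precision=2)
C,im=snap('wrist','w5.png')
s=sensors.state();print(s['tcp_pos'],s['wrist_force'],s['grip_width'])
```

```text
[405.27 -47.94 118.38] [ 0.16  0.08 -0.25] 43.4305237394094
```

View pics/w5.png

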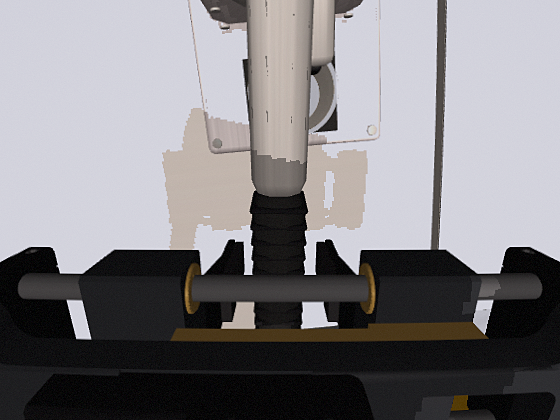

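The handle lies between the open fingers, with the black rubber from row 195 down, so the sag is small. I'll tabulate the clockwise arc about the nut.

Run:
```python
import numpy as np
f0=np.radians(173.8);c=np.array([602.8,-70])
for k in range(0,34):
    f=f0-0.03*k;p=c+199*np.array([np.cos(f),np.sin(f)]);q=c+199*np.array([np.cos(f-.03),np.sin(f-.03)])
    print(k,p.round(1),((q-p)/1000).round(4))
```

```text
0 [405.  -48.5] [0.0007 0.0059]
1 [405.7 -42.6] [0.0009 0.0059]
2 [406.6 -36.7] [0.0011 0.0059]
3 [407.7 -30.8] [0.0013 0.0058]
4 [409. -25.] [0.0014 0.0058]
5 [410.4 -19.2] [0.0016 0.0057]
6 [412.  -13.4] [0.0018 0.0057]
7 [413.8  -7.7] [0.002  0.0056]
8 [415.7  -2.1] [0.0021 0.0056]
9 [417.9   3.5] [0.0023 0.0055]
10 [420.2   9. ] [0.0025 0.0054]
11 [422.6  14.4] [0.0026 0.0054]
12 [425.2  19.8] [0.0028 0.0053]
13 [428.   25.1] [0.0029 0.0052]
14 [430.9  30.3] [0.0031 0.0051]
15 [434.   35.4] [0.0032 0.005 ]
16 [437.2  40.4] [0.0034 0.0049]
17 [440.6  45.3] [0.0035 0.0048]
18 [444.2  50.1] [0.0037 0.0047]
19 [447.8  54.9] [0.0038 0.0046]
20 [451.7  59.4] [0.004  0.0045]
21 [455.6  63.9] [0.0041 0.0044]
22 [459.7  68.3] [0.0042 0.0042]
23 [463.9  72.5] [0.0043 0.0041]
24 [468.2  76.6] [0.0045 0.004 ]
25 [472.7  80.6] [0.0046 0.0038]
26 [477.3  84.4] [0.0047 0.0037]
27 [482.   88.1] [0.0048 0.0036]
28 [486.8  91.7] [0.0049 0.0034]
29 [491.7  95.1] [0.005  0.0033]
30 [496.7  98.3] [0.0051 0.0031]
31 [501.8 101.4] [0.0052 0.003 ]
32 [506.9 104.4] [0.0053 0.0028]
33 [512.2 107.2] [0.0054 0.0026]
```

>>> {"name": "arm_command", "arguments": {"deltas": [[0.0007,0.0059,0,0,0,-0.3,0],[0.0008,0.0059,0,0,0,-0.3,0],[0.001,0.0059,0,0,0,-0.3,0],[0.0012,0.0059,0,0,0,-0.3,0]]}}

```text
time_s: 11.45
tcp_pos: [409.3, -24.9, 118.8]
orientation: [[0.974, -0.227, 0.001], [-0.227, -0.974, -0.002], [0.001, 0.002, -1.0]]
wrist_force: [-0.8, -2.9, 0.2]
grip_width: 43.5
gripper_force: 1.6
```

>>> {"name": "arm_command", "arguments": {"deltas": [[0.0014,0.0058,0,0,0,-0.3,0],[0.0016,0.0057,0,0,0,-0.3,0]]}}

```text
time_s: 11.65
tcp_pos: [412.3, -13.4, 118.9]
orientation: [[0.958, -0.285, 0.001], [-0.285, -0.958, -0.002], [0.002, 0.001, -1.0]]
wrist_force: [-0.8, -2.9, 0.9]
grip_width: 43.6
gripper_force: 1.6
```

>>> {"name": "arm_command", "arguments": {"deltas": [[0.0009,0.0028,0,0,0,-0.15,0],[0.0009,0.0028,0,0,0,-0.15,0]]}}

```text
time_s: 11.85
tcp_pos: [414.1, -7.5, 118.6]
orientation: [[0.95, -0.313, 0.001], [-0.313, -0.95, -0.001], [0.002, 0.001, -1.0]]
wrist_force: [1.1, -3.0, 1.0]
grip_width: 43.2
gripper_force: 1.6
```

>>> {"name": "arm_command", "arguments": {"deltas": [[0.001,0.0028,0,0,0,-0.15,0],[0.001,0.0028,0,0,0,-0.15,0]]}}

```text
time_s: 12.05
tcp_pos: [416.0, -1.7, 118.3]
orientation: [[0.94, -0.342, 0.001], [-0.342, -0.94, -0.001], [0.001, 0.0, -1.0]]
wrist_force: [0.7, -2.7, 2.3]
grip_width: 43.3
gripper_force: 1.6
```

>>> {"name": "arm_command", "arguments": {"deltas": [[0.001,0.0028,0,0,0,-0.15,0],[0.001,0.0028,0,0,0,-0.15,0]]}}

```text
time_s: 12.25
tcp_pos: [417.6, 4.2, 118.0]
orientation: [[0.929, -0.37, 0.0], [-0.37, -0.929, -0.0], [0.0, 0.0, -1.0]]
wrist_force: [0.5, -3.6, 1.4]
grip_width: 43.1
gripper_force: 1.6
```

>>> {"name": "arm_command", "arguments": {"deltas": [[0.0012,0.0028,0,0,0,-0.15,0],[0.0012,0.0027,0,0,0,-0.15,0]]}}

```text
time_s: 12.45
tcp_pos: [419.8, 9.8, 117.8]
orientation: [[0.917, -0.398, -0.0], [-0.398, -0.917, -0.0], [-0.0, 0.0, -1.0]]
wrist_force: [0.7, -4.0, 1.5]
grip_width: 43.9
gripper_force: 1.6
```

>>> {"name": "arm_command", "arguments": {"deltas": [[0.0013,0.0027,0,0,0,-0.15,0],[0.0013,0.0027,0,0,0,-0.15,0]]}}

```text
time_s: 12.65
tcp_pos: [422.3, 15.2, 117.8]
orientation: [[0.905, -0.425, -0.0], [-0.425, -0.905, 0.0], [-0.0, 0.0, -1.0]]
wrist_force: [0.7, -3.6, 1.9]
grip_width: 43.9
gripper_force: 1.7
```

>>> {"name": "arm_command", "arguments": {"deltas": [[0.0013,0.0027,0,0,0,-0.15,0],[0.0013,0.0027,0,0,0,-0.15,0]]}}

```text
time_s: 12.85
tcp_pos: [425.0, 20.6, 117.8]
orientation: [[0.892, -0.452, -0.0], [-0.452, -0.892, 0.0], [-0.0, 0.0, -1.0]]
wrist_force: [-0.6, -3.4, 1.0]
grip_width: 43.8
gripper_force: 1.6
```

>>> {"name": "arm_command", "arguments": {"deltas": [[0.0014,0.0026,0,0,0,-0.15,0],[0.0014,0.0026,0,0,0,-0.15,0]]}}

```text
time_s: 13.05
tcp_pos: [427.7, 25.7, 117.8]
orientation: [[0.878, -0.479, -0.0], [-0.479, -0.878, -0.0], [-0.0, 0.0, -1.0]]
wrist_force: [-0.4, -5.0, 1.6]
grip_width: 43.5
gripper_force: 2.1
```

>>> {"name": "arm_command", "arguments": {"deltas": [[0.0015,0.0026,0,0,0,-0.15,0],[0.0015,0.0026,0,0,0,-0.15,0]]}}

```text
time_s: 13.25
tcp_pos: [430.7, 30.9, 117.8]
orientation: [[0.863, -0.505, -0.0], [-0.505, -0.863, -0.0], [-0.0, 0.0, -1.0]]
wrist_force: [-1.0, -5.1, 1.2]
grip_width: 43.3
gripper_force: 2.3
```

>>> {"name": "arm_command", "arguments": {"deltas": [[0.0015,0.0026,0,0,0,-0.15,0],[0.0016,0.0025,0,0,0,-0.15,0]]}}

```text
time_s: 13.45
tcp_pos: [433.8, 36.1, 117.7]
orientation: [[0.848, -0.531, -0.001], [-0.531, -0.848, -0.0], [-0.0, 0.0, -1.0]]
wrist_force: [-1.2, -4.8, 1.0]
grip_width: 43.7
gripper_force: 2.4
```

>>> {"name": "arm_command", "arguments": {"deltas": [[0.0016,0.0025,0,0,0,-0.15,0],[0.0017,0.0024,0,0,0,-0.15,0]]}}

```text
time_s: 13.65
tcp_pos: [437.0, 41.0, 117.7]
orientation: [[0.831, -0.556, -0.001], [-0.556, -0.831, -0.0], [-0.001, 0.0, -1.0]]
wrist_force: [-1.6, -5.3, 1.8]
grip_width: 43.4
gripper_force: 2.5
```

>>> {"name": "arm_command", "arguments": {"deltas": [[0.0017,0.0024,0,0,0,-0.15,0],[0.0017,0.0024,0,0,0,-0.15,0]]}}

```text
time_s: 13.85
tcp_pos: [440.3, 45.7, 117.6]
orientation: [[0.814, -0.581, -0.001], [-0.581, -0.814, -0.0], [-0.001, 0.001, -1.0]]
wrist_force: [-2.3, -5.2, 2.2]
grip_width: 43.6
gripper_force: 2.5
```

Run:
```python
from h import *
np.set_printoptions(suppress=True,precision=2)
s=sensors.state();print(s['tcp_pos'],s['wrist_force'],s['wrist_torque'],s['gripper_force'])
snap('wrist','w6.png')
C,im=snap('top','t6.png');C2,im2=snap('side','s6.png')
p=proj(C2,[[602.8,-70,160]])[0];q=proj(C,[[602.8,-70,160]])[0];print(p,q)
f=lambda im,p:cv2.resize(im[int(p[1])-45:int(p[1])+45,int(p[0])-30:int(p[0])+30,::-1],None,fx=6,fy=6,interpolation=cv2.INTER_CUBIC)
cv2.imwrite('pics/t6c.png',np.hstack([f(im,[q[0],q[1]+20]),f(im2,p+[12,0])]))
```

```text
[440.3   45.75 117.64] [-2.25 -5.17  2.2 ] [-0.83  0.35  0.1 ] 2.5085431669140235
[286.55 171.63] [335.16 180.07]
```

View pics/t6c.png

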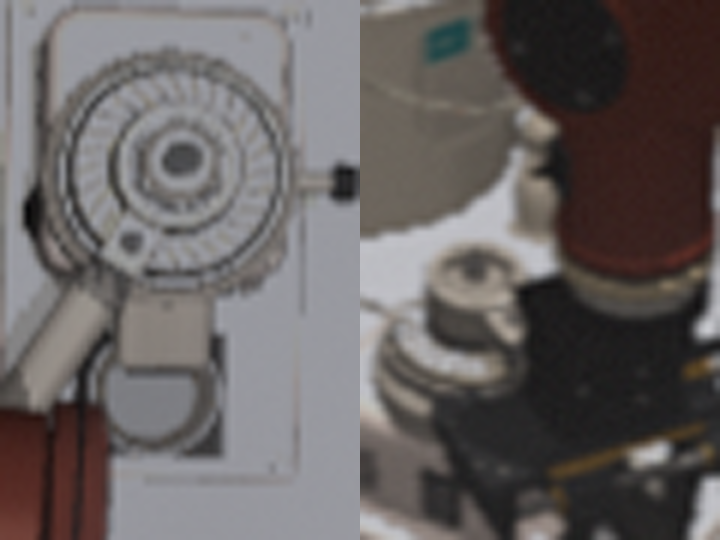

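The left (top) view shows the ring seated with its pin at crop (132,240), and the handle running to lower left at a slightly different angle from the ring-to-pin line. That looks like the start of the fold, so I'll quantify it.

Run:
```python
from h import *
np.set_printoptions(suppress=True,precision=2)
C=cal('top');im=cv2.imread('pics/t6.png');g=cv2.cvtColor(im,cv2.COLOR_BGR2GRAY).astype(float)
f=lambda l:np.array(l)/6+[304.6,154.6]
x,y=22,40;w=np.clip(130-g[155+37:155+44,305+18:305+26],0,None)
V,U=np.mgrid[192:199,323:331];print(w.astype(int));pin=[(w*U).sum()/w.sum(),(w*V).sum()/w.sum()];print(pin,f([(132,240)]))
ctr=f([(178.5,166)])
P=onz(C,np.r_[ctr,[pin],f([(132,240),(60,290),(112,320),(0,360),(45,400)])],[164,164,164,160,160,160,160][0])
d=P[1:3]-P[0];print(P,np.hypot(d[:,0],d[:,1]),np.degrees(np.arctan2(d[:,1],d[:,0])))
m=(P[5]+P[6])/2-(P[3]+P[4])/2;print('handle yaw',np.degrees(np.arctan2(m[1],m[0])))
t=sensors.state()['tcp_pos'];r=t[:2]-[602.8,-70];print('tcp ang',np.degrees(np.arctan2(r[1],r[0])),'rubber',np.degrees(np.arctan2(r[1],r[0])+8.7/np.hypot(*r)),np.hypot(*r))
for n in('w5','w6'):
    i=cv2.imread(f'pics/{n}.png');g=cv2.cvtColor(i,cv2.COLOR_BGR2GRAY)
    for v in(200,220,235):
        r=g[v,240:320];k=np.where(r<90)[0];print(n,v,k.min()+240,k.max()+240)
```

```text
[[ 0  1  0  0  0  0  9 21]
 [ 0  0  0  3  2  0  0  0]
 [ 0  0 31 50 47 24  0  0]
 [ 0  0 45 53 47 24  0  0]
 [ 0  0 14 48 45  8  0  0]
 [ 0  0  0  7  5  0  0 16]
 [ 4  0  0  0  0  0  0  0]]
[np.float64(326.65277777777777), np.float64(194.85714285714286)] [[326.6 194.6]]
[[596.37 -67.46 164.  ]
 [562.48 -47.03 164.  ]
 [563.16 -46.89 164.  ]
 [540.65 -15.02 164.  ]
 [527.47 -38.13 164.  ]
 [509.33  11.42 164.  ]
 [491.74  -8.61 164.  ]] [39.57 39.06] [148.92 148.22]
handle yaw 140.15556178705253
tcp ang 144.5359871839537 rubber 147.03410869181482 199.53924586743
w5 200 252 304
w5 220 252 305
w5 235 252 304
w6 200 268 319
w6 220 269 319
w6 235 269 319
```

The link points at about 148.5° and the rubber is at 147°, with force flat at about 5.5 N. The fold has begun but is small, so I'll push a little further.

>>> {"name": "arm_command", "arguments": {"deltas": [[0.0018,0.0024,0,0,0,-0.15,0],[0.0018,0.0024,0,0,0,-0.15,0]]}}

```text
time_s: 14.2
tcp_pos: [443.7, 50.4, 117.6]
orientation: [[0.797, -0.604, -0.001], [-0.604, -0.797, -0.0], [-0.001, 0.001, -1.0]]
wrist_force: [-2.0, -4.4, 1.8]
grip_width: 43.5
gripper_force: 2.6
```

>>> {"name": "arm_command", "arguments": {"deltas": [[0.0018,0.0024,0,0,0,-0.15,0],[0.0,0.0,0,0,0,0,0]]}}

```text
time_s: 14.4
tcp_pos: [445.7, 52.9, 117.7]
orientation: [[0.788, -0.616, -0.001], [-0.616, -0.788, 0.0], [-0.001, 0.0, -1.0]]
wrist_force: [-1.4, -5.1, 1.6]
grip_width: 43.7
gripper_force: 2.4
```

Run:
```python
from h import *
np.set_printoptions(suppress=True,precision=2)
C=cal('top');g0=None
for k in range(3):
    C,im=snap('top',f't7.png');g=cv2.cvtColor(im,cv2.COLOR_RGB2GRAY).astype(float)
    V,U=np.mgrid[192:199,323:331];w=np.clip(130-g[192:199,323:331],0,None);w[:2]=0;w[:,6:]=0
    pin=[[(w*U).sum()/w.sum(),(w*V).sum()/w.sum()]];P=onz(C,pin,164)[0]-[596.37,-67.46,0]
    print(pin,np.degrees(np.arctan2(P[1],P[0])))
s=sensors.state();t=s['tcp_pos'];r=t[:2]-[602.8,-70];print('rubber',np.degrees(np.arctan2(r[1],r[0])+8.7/np.hypot(*r)),s['wrist_force'],s['gripper_force'])
```

```text
[[np.float64(326.09911894273125), np.float64(194.95374449339207)]] 147.33274160870005
[[np.float64(326.08991228070175), np.float64(194.9517543859649)]] 147.29966649984377
[[np.float64(326.0973451327434), np.float64(194.94690265486724)]] 147.3131270858951
rubber 144.51582209791195 [-2.32 -4.35  1.63] 2.4379904684610665
```

Run:
```python
from h import *
C=cal('top')
for n in('t6','t7'):
    g=cv2.cvtColor(cv2.imread(f'pics/{n}.png'),cv2.COLOR_BGR2GRAY).astype(float)
    print(g[191:200,321:332].astype(int))
    V,U=np.mgrid[192:199,323:331];w=np.clip(130-g[192:199,323:331],0,None);w[:2]=0;w[:,6:]=0
    print((w*U).sum()/w.sum(),(w*V).sum()/w.sum())
```

```text
[[151 139 132 133 140 151 133 114 126 131 144]
 [147 134 139 129 154 154 154 146 121 109 125]
 [131 137 134 145 136 127 128 136 152 138 132]
 [ 87 124 133 146  99  80  83 106 153 153 145]
 [ 50 102 153 144  85  77  83 106 154 151 138]
 [ 83 130 153 149 116  82  85 122 150 135 139]
 [ 88 137 154 153 149 123 125 142 144 114 145]
 [ 58  94 126 146 153 153 154 151 135 132 145]
 [ 60  74  74 113 130 152 150 129  99 115 122]]
326.3407079646018 194.99778761061947
[[153 138 132 134 148 151 134 114 127 131 144]
 [147 131 128 132 154 154 154 147 122 109 125]
 [129 131 129 148 131 127 127 136 151 138 132]
 [ 86 121 141 144  87  80  84 110 154 151 137]
 [ 62 127 154 142  75  77  83 111 153 148 126]
 [ 94 149 154 145  92  86 103 132 150 134 135]
 [ 90 135 154 149 132 126 137 151 142 129 145]
 [ 60  93 124 145 153 154 154 150 132 143 146]
 [ 70  74  75 111 130 151 148 123 102 114 122]]
326.0973451327434 194.94690265486724
```

Run:
```python
from h import *
np.set_printoptions(suppress=True,precision=2)
C7,im=snap('wrist','w7.png')
s=sensors.state();print(s['wrist_force'],s['gripper_force'])
K,k1,R7,t7=C7
M=np.array(imaging.get_calibration('wrist')['mount'])
def mk(p,ca,sa):
    Rt=np.array([[ca,sa,0],[sa,-ca,0],[0,0,-1.]]);Rc=Rt@M[:3,:3];o=Rt@M[:3,3]+p;return K,k1,Rc.T,-Rc.T@o
Cs={'w5':mk(np.array([405.27,-47.94,118.38]),.994,-.108),'w6':mk(np.array([440.3,45.75,117.64]),.814,-.581),'w7':C7}
for n,C in Cs.items():
    g=cv2.cvtColor(cv2.imread(f'pics/{n}.png'),cv2.COLOR_BGR2GRAY)
    r=[]
    for v in list(range(196,240,2)):
        k=np.where(g[v,235:335]<75)[0]
        # central dark run
        lab=np.split(k,np.where(np.diff(k)>3)[0]+1);L=max(lab,key=len);r.append((v,L[0]+235,L[-1]+235))
    r=np.array(r);mid=np.c_[(r[:,1]+r[:,2])/2,r[:,0]]
    P=onz(C,mid,140);c=np.array([602.8,-70])
    print(n,r[::7].tolist(),P[[0,-1],:2].tolist())
    # metal handle rows: gray edge gradient
    gr=np.abs(np.diff(cv2.GaussianBlur(g,(3,3),0).astype(int),axis=1))
    for v in(30,60,90,120,145):
        k=np.where(gr[v,225:345]>14)[0]+225;print('  ',v,k.tolist())
```

```text
[-3.37 -3.81  0.64] 2.448819220298901
w5 [[196, 253, 304], [210, 250, 307], [224, 251, 305], [238, 252, 304]] [[450.588795532555, -51.69073978221046], [429.8282757827623, -49.17540186978657]]
   30 [231, 241, 245, 246, 248, 249, 309, 311, 312, 313, 332, 334, 335]
   60 [240, 241, 242, 243, 246, 247, 248, 250, 251, 265, 266, 267, 308, 310, 311, 330, 331, 333, 334, 335]
   90 [244, 245, 246, 248, 250, 251, 306, 307, 309, 310, 317, 318, 319, 332, 333, 334, 335]
   120 [247, 248, 250, 251, 252, 265, 266, 267, 268, 289, 290, 291, 303, 304, 320, 321, 322, 325, 326, 327, 328, 335, 336, 337, 338]
   145 [248, 249, 250, 252, 253, 304, 305, 307, 321]
w6 [[196, 269, 320], [210, 267, 325], [224, 268, 323], [238, 269, 322]] [[474.03793163140773, 14.073872266264287], [456.65239348794717, 25.51680687390575]]
   30 [227, 228, 229, 231, 232, 233, 234, 265, 266, 322, 326, 327]
   60 [226, 227, 229, 230, 253, 254, 261, 262, 265, 266, 323, 325, 326, 333, 334, 335, 336, 344]
   90 [246, 247, 249, 250, 256, 262, 263, 264, 267, 268, 322, 323, 325, 326, 327]
   120 [264, 265, 280, 281, 321, 322, 323, 324]
   145 [265, 266, 303, 304, 320, 321, 322, 323, 324, 332, 333]
w7 [[196, 269, 321], [210, 268, 326], [224, 269, 324], [238, 270, 323]] [[477.73155203623526, 19.48047700214735], [460.69593523710216, 31.46170380056668]]
   30 [229, 230, 231, 235, 236, 268, 327, 328, 330, 331]
   60 [229, 230, 232, 233, 256, 263, 264, 265, 268, 269, 325, 326, 328, 329, 341, 342, 343, 344]
   90 [250, 251, 253, 254, 256, 257, 264, 265, 266, 268, 269, 270, 324, 327, 328, 331, 332, 334]
   120 [265, 266, 267, 269, 270, 271, 323, 325, 326, 327, 328, 329, 330, 331]
   145 [266, 267, 268, 294, 295, 322, 324, 325, 326]
```

View pics/w7.png

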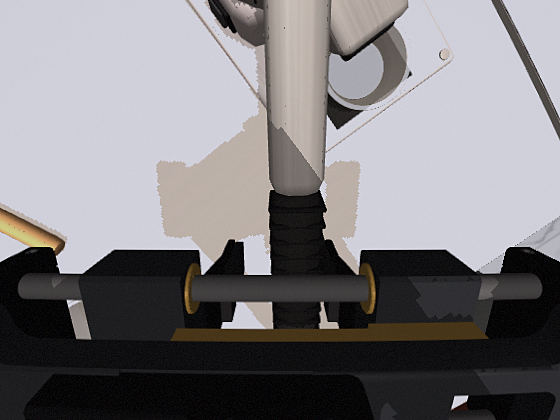

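The wrist view shows the straight handle resting on one finger, between columns 268 and 328. I'll take its line past the nut axis and the resulting hinge fold.

Run:
```python
from h import *
M=np.array(imaging.get_calibration('wrist')['mount']);C7=cal('wrist');K,k1=C7[:2]
def mk(p,ca,sa):
    Rt=np.array([[ca,sa,0],[sa,-ca,0],[0,0,-1.]]);Rc=Rt@M[:3,:3];o=Rt@M[:3,3]+p;return K,k1,Rc.T,-Rc.T@o
Cs={'w5':mk(np.array([405.27,-47.94,118.38]),.994,-.108),'w6':mk(np.array([440.3,45.75,117.64]),.814,-.581),'w7':C7}
E={'w5':[(280.2,30),(279.5,60),(278,145),(278.3,217)],'w6':[(296.2,30),(295.7,60),(294.3,145),(295.5,217)],'w7':[(299,30),(298.7,60),(296.3,145),(296.8,217)]}
for n in E:
    P=onz(Cs[n],E[n],143)[:,:2];m=P.mean(0);d=np.linalg.svd(P-m)[2][0];d*=np.sign(d[0])
    r=np.array([602.8,-70])-m
    print(n,'yaw',np.degrees(np.arctan2(-d[1],-d[0]))%360,'offset of nut from line',d[0]*r[1]-d[1]*r[0])
```

```text
w5 yaw 173.1712021294107 offset of nut from line -0.23430019465919827
w6 yaw 145.03282897741363 offset of nut from line 5.006887682856025
w7 yaw 142.14036381797388 offset of nut from line 6.689725876684108
```

The fold comes out at about 0.13 ± 0.03 rad, with the force still flat at about 5 N. So the wrench has broken over, short of its stop, and pushing ends here. I'll ease back until the handle is centred between the fingers.

>>> {"name": "arm_command", "arguments": {"deltas": [[-0.0017,-0.0025,0,0,0,0.15,0],[-0.0017,-0.0025,0,0,0,0.15,0],[-0.0017,-0.0025,0,0,0,0.15,0],[-0.0017,-0.0025,0,0,0,0.15,0],[-0.0017,-0.0025,0,0,0,0.15,0],[-0.0017,-0.0025,0,0,0,0.15,0],[-0.0017,-0.0025,0,0,0,0.15,0],[0,0,0,0,0,0,0],[0,0,0,0,0,0,0]]}}

```text
time_s: 15.5
tcp_pos: [434.5, 35.4, 118.1]
orientation: [[0.848, -0.53, 0.001], [-0.53, -0.848, 0.0], [0.001, -0.001, -1.0]]
wrist_force: [-0.7, 0.1, 0.0]
grip_width: 43.4
gripper_force: 0.0
```

Run:
```python
from h import *
C,im=snap('wrist','w8.png');s=sensors.state();print(s['tcp_pos'],s['wrist_force'],s['gripper_force'],s['orientation'][:2,0])
g=cv2.cvtColor(im,cv2.COLOR_RGB2GRAY)
gr=np.abs(np.diff(cv2.GaussianBlur(g,(3,3),0).astype(int),axis=1))
for v in(30,60,90,120,145): print(v,(np.where(gr[v,225:345]>14)[0]+225).tolist())
for v in(205,217,230): k=np.where(g[v,235:325]<75)[0]+235;print(v,k.min(),k.max())
```

```text
[434.47476472  35.43643928 118.0424611 ] [0.65851734 0.16826458 0.17264122] 0.0 [ 0.84809327 -0.52984656]
30 [229, 230, 231, 258, 259, 260, 317, 321, 322, 323]
60 [226, 227, 253, 256, 257, 258, 260, 261, 262, 319, 320, 321, 326, 327, 337, 338, 339]
90 [240, 241, 243, 244, 254, 255, 258, 259, 260, 262, 263, 318, 320, 321]
120 [259, 260, 261, 264, 265, 288, 289, 296, 297, 298, 317, 318, 319, 320]
145 [261, 262, 263, 319, 320, 321]
205 265 320
217 266 318
230 266 320
```

Run:
```python
from h import *
C=cal('wrist')
P=onz(C,[(290.7,30),(290.3,60),(290.1,90),(291.2,145),(292.3,217)],143)[:,:2];m=P.mean(0);d=np.linalg.svd(P-m)[2][0];d*=np.sign(d[0]);r=np.array([602.8,-70])-m
print('yaw',np.degrees(np.arctan2(-d[1],-d[0]))%360,'off',d[0]*r[1]-d[1]*r[0],'tool',sensors.state()['orientation'][:2,0])
a=-d;w=np.array([602.8,-70])+101*a;print('waist',w)
v=m-[602.8,-70];print('line from nut yaw',np.degrees(np.arctan2(v[1],v[0])),m)
```

```text
yaw 149.2237590025999 off 1.5449716804218667 tool [ 0.84809327 -0.52984656]
waist [516.02361251 -18.31965001]
line from nut yaw 149.98740839979317 [502.42223667 -12.01745491]
```

The handle is straight again at yaw 149.6°. I'll raise, slide to the waist, align and grip.

>>> {"name": "arm_command", "arguments": {"deltas": [[0,0,0.015,0,0,0.14,0],[0,0,0.014,0,0,0.14,0],[0.02,-0.0136,0,0,0,0,0],[0.0205,-0.0136,0,0,0,0,0],[0.0205,-0.0136,0,0,0,0,0],[0.02,-0.0136,0,0,0,0,0],[0,0,0,0,0,0,0],[0,0,0,0,0,0,0]]}}

```text
time_s: 16.35
tcp_pos: [514.9, -19.0, 146.5]
orientation: [[0.862, -0.506, -0.001], [-0.506, -0.862, 0.001], [-0.001, -0.0, -1.0]]
wrist_force: [-0.5, -0.1, 0.3]
grip_width: 44.0
gripper_force: 0.0
```

>>> {"name": "arm_command", "arguments": {"deltas": [[0,0,0,0,0,0,-0.2],[0,0,0,0,0,0,-0.4],[0,0,0,0,0,0,-1],[0,0,0,0,0,0,-1],[0,0,0,0,0,0,-1]]}}

```text
time_s: 16.85
tcp_pos: [514.5, -18.9, 146.9]
orientation: [[0.863, -0.505, -0.001], [-0.505, -0.863, 0.0], [-0.001, 0.0, -1.0]]
wrist_force: [-2.7, -0.9, 1.0]
grip_width: 25.7
gripper_force: 30.0
```

>>> {"name": "arm_command", "arguments": {"deltas": [[0,0,0.002,0,0,0,-1],[0,0,0.003,0,0,0,-1],[0,0,0.004,0,0,0,-1]]}}

```text
time_s: 17.15
tcp_pos: [514.6, -19.0, 155.3]
orientation: [[0.863, -0.506, -0.001], [-0.506, -0.863, 0.0], [-0.001, 0.0, -1.0]]
wrist_force: [0.1, 0.1, -4.5]
grip_width: 25.8
gripper_force: 30.0
```

>>> {"name": "arm_command", "arguments": {"deltas": [[0,0,0.005,0,0,0,-1],[0,0,0.006,0,0,0,-1],[0,0,0.008,0,0,0,-1],[0,0,0.01,0,0,0,-1],[0,0,0.015,0,0,0,-1],[0,0,0.015,0,0,0,-1],[0,0,0,0,0,0,-1]]}}

```text
time_s: 17.85
tcp_pos: [517.1, -19.5, 218.7]
orientation: [[0.863, -0.506, 0.006], [-0.506, -0.863, -0.001], [0.006, -0.002, -1.0]]
wrist_force: [0.9, -0.7, -2.7]
grip_width: 25.8
gripper_force: 30.0
```

Run:
```python
from h import *
C,im=snap('side','s9.png');snap('wrist','w9.png');s=sensors.state();print(s['tcp_pos'],s['wrist_force'])
C,im=snap('top','t9.png')
print(onz(cal('top'),[[217,230],[241,138],[205,150],[225,205]],20).round())
```

```text
[515.54987214 -19.22845942 215.72393643] [ 0.04799136 -0.87243443 -4.00633145]
[[468. 270.  20.]
 [747. 202.  20.]
 [710. 310.  20.]
 [544. 247.  20.]]
```

The wrench is off. I'll carry it back to its old clear spot.

>>> {"name": "arm_command", "arguments": {"deltas": [[-0.0018,-0.0334,0,0,0,0.95,-1],[-0.0018,-0.0334,0,0,0,0.95,-1],[-0.0018,-0.0334,0,0,0,0.95,-1],[-0.0018,-0.0334,0,0,0,0.95,-1],[-0.0018,-0.0334,0,0,0,0.95,-1],[-0.0018,-0.0334,0,0,0,0.95,-1],[-0.0018,-0.0334,0,0,0,0.95,-1],[-0.0018,-0.0334,0,0,0,0.95,-1],[0,0,-0.03,0,0,0,-1],[0,0,-0.04,0,0,0,-1],[0,0,-0.04,0,0,0,-1],[0,0,-0.03,0,0,0,-1]]}}

```text
time_s: 19.2
tcp_pos: [498.7, -285.2, 71.0]
orientation: [[0.974, 0.227, -0.004], [0.227, -0.974, 0.003], [-0.003, -0.004, -1.0]]
wrist_force: [-0.3, -0.0, -4.5]
grip_width: 25.8
gripper_force: 30.0
```

>>> {"name": "arm_command", "arguments": {"deltas": [[0,0,-0.02,0,0,0,-1],[0,0,-0.015,0,0,0,-1],[0,0,0,0,0,0,-1],[0,0,0,0,0,0,-1]]}}

```text
time_s: 19.6
tcp_pos: [500.8, -286.5, 40.1]
orientation: [[0.974, 0.228, 0.0], [0.228, -0.974, -0.0], [0.0, 0.0, -1.0]]
wrist_force: [0.6, -0.1, -2.7]
grip_width: 25.8
gripper_force: 30.0
```

>>> {"name": "arm_command", "arguments": {"deltas": [[0,0,-0.006,0,0,0,-1],[0,0,-0.006,0,0,0,-1],[0,0,0,0,0,0,-1]]}}

```text
time_s: 19.9
tcp_pos: [500.7, -286.4, 27.8]
orientation: [[0.974, 0.228, 0.0], [0.228, -0.974, -0.0], [0.0, 0.0, -1.0]]
wrist_force: [0.5, 0.5, -1.0]
grip_width: 25.5
gripper_force: 30.0
```

The handle end touches first because of the sag tilt. I'll level the tool while lowering.

>>> {"name": "arm_command", "arguments": {"deltas": [[0,0,-0.003,-0.07,0.29,0,-1],[0,0,-0.003,-0.07,0.29,0,-1],[0,0,0,0,0,0,-1],[0,0,0,0,0,0,-1]]}}

```text
time_s: 20.3
tcp_pos: [500.9, -286.0, 21.5]
orientation: [[0.972, 0.229, -0.058], [0.228, -0.974, -0.014], [-0.06, -0.0, -0.998]]
wrist_force: [0.4, -0.3, -2.5]
grip_width: 26.0
gripper_force: 30.0
```

>>> {"name": "arm_command", "arguments": {"deltas": [[0,0,-0.003,-0.05,0.2,0,-1],[0,0,-0.003,-0.05,0.2,0,-1],[0,0,0,0,0,0,-1],[0,0,0,0,0,0,-1]]}}

```text
time_s: 20.7
tcp_pos: [501.1, -286.6, 18.8]
orientation: [[0.969, 0.228, -0.099], [0.227, -0.974, -0.025], [-0.102, 0.001, -0.995]]
wrist_force: [-7.4, 5.4, 17.9]
grip_width: 25.5
gripper_force: 30.0
```

Contact at TCP height 18.8 fits the lower grip from the sag, so the wrench is down and level. I'll relieve the pressure, release, level the tool and retreat upward.

>>> {"name": "arm_command", "arguments": {"deltas": [[0,0,0.001,0,0,0,-1],[0,0,0.0005,0,0,0,-1],[0,0,0,0,0,0,0],[0,0,0,0,0,0,0.5],[0,0,0,0,0,0,1],[0,0,0,0,0,0,1],[0,0,0,0,0,0,1],[0,0,0.02,0,0,0,1],[0,0,0.03,0.1,-0.4,0,1],[-0.02,0,0.04,0.14,-0.58,0,1],[-0.02,0,0.04,0,0,0,1],[0,0,0.04,0,0,0,1]]}}

```text
time_s: 21.9
tcp_pos: [458.1, -286.0, 188.2]
orientation: [[0.974, 0.226, -0.002], [0.226, -0.974, 0.001], [-0.002, -0.001, -1.0]]
wrist_force: [1.1, -0.2, -0.3]
grip_width: 86.1
gripper_force: 0.0
```

>>> {"name": "arm_command", "arguments": {"deltas": [[0,0,0.02,0,0,0,1],[0,0,0,0,0,0,1],[0,0,0,0,0,0,1]]}}

```text
time_s: 22.2
tcp_pos: [460.6, -286.3, 207.1]
orientation: [[0.974, 0.228, 0.0], [0.228, -0.974, -0.0], [0.0, 0.0, -1.0]]
wrist_force: [0.6, -0.1, -0.4]
grip_width: 86.7
gripper_force: 0.0
```

Run:
```python
from h import *
C,im=snap('wrist','w10.png');snap('top','t10.png');s=sensors.state();print(s['tcp_pos'],s['wrist_force'],s['time_s'])
a=cv2.imread('pics/top0.png').astype(int);b=cv2.imread('pics/t10.png').astype(int)
m=(np.abs(a-b).sum(2)>90).astype(np.uint8);m=cv2.morphologyEx(m,cv2.MORPH_OPEN,np.ones((2,2),np.uint8))
n,l,st,c=cv2.connectedComponentsWithStats(m)
print([x.tolist() for x in st[1:] if x[4]>15 and x[1]<300])
cv2.imwrite('pics/f.png',np.vstack([cv2.imread('pics/w10.png')[:300],cv2.imread('pics/t10.png')[0:300]]))
```

```text
[ 459.8268549  -285.57732648  205.2865112 ] [-0.53617359 -0.3429757   0.29374146] 22.3
[[384, 194, 139, 185, 10406]]
```

View pics/f.png

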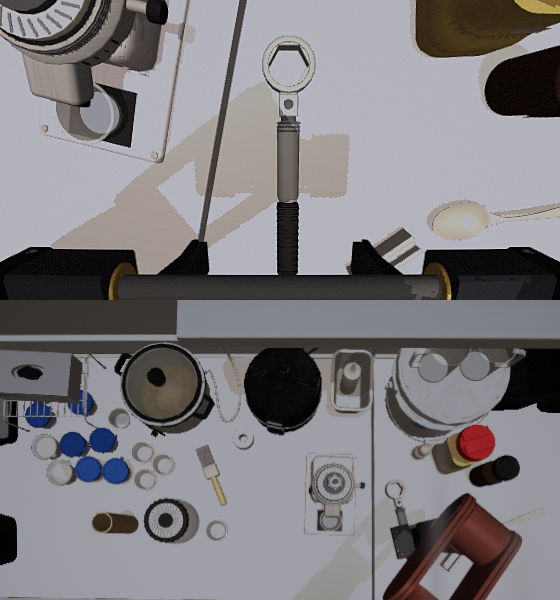

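The wrench lies flat and straight, well clear of the mill, with its ring at about (288,65) in the wrist view. Only the arm differs in the top view, and nothing else has moved. I'm handing the job in.

```bash
python3 -c "
from bench import arm
print(arm.close_job())"
```

```text
the job is handed in; nothing more can be done
None
```

I tightened the burr nut until the wrench broke over (fold estimated at 0.13 rad, force steady near 5 N), laid the wrench flat on the table clear of the mill with nothing else moved, and handed the job in at about 22 s; no verdict came back.

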